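# Square a circuit board into the corner of an inspection stage

### The job

Put the green circuit board with the silver heat sink flat on top of the white insulating plate that lies in the corner of the black inspection stage, and square it up against both aluminium fences, heat sink up, so that it covers the white plate. Let go of it there; the white plate stays in its corner, and the blue board stays where it lies.

Things in the scene. Friction and masses are not known exactly. Their poses are not given: they have to be found in the camera images.
- corner (a point): Inside corner of the fixed black inspection stage: where both aluminium fences' inner faces meet the deck (200 x 220 mm, top 12 mm above the table). Stage's axes, z up: far fence = plane x = 0, runs 190 mm along -y; left fence = plane y = 0, runs 140 mm along -x; free deck at negative x and y. Fences 12 mm thick, 26 mm above the deck. Place and yaw vary.
- insulator_center (a point): Centre of the loose white plastic plate, 90 (own x) x 120 (own y) x 8 mm, lying on the deck in the corner, its 120 mm side along the far fence, within 4 mm of both fences. The point is half-way up, 4 mm above the deck.
- board_center (a point): Centre of the finned silver heat sink, 50 (own x) x 26 (own y) x 32 mm high, in the middle of the green board, 90 (x) x 120 (y) x 6 mm; loose, about 0.25 kg. Grip it across the flat 26 mm. Point: 22 mm above the board's underside, 16 mm above its upper face, 16 mm below the sink's top. Chips 3 mm high, over 26 mm off-middle in x. A half turn makes no difference.
- other_center (a point): Bystander: centre of the black coil block (50 x 26 x 32 mm, copper band) on the blue board, same shape and sizes as the green one; point 22 mm above its underside. The two boards lie side by side on the table, either one nearer the stage.

How it is judged:
At the end, for the whole second after the job is handed in: Green board at rest, heat sink up, flat (6 deg) on the white plate (height within 4 mm), within 10 mm of its place against each fence (middle 45 mm from the far, 60 mm from the left fence) and 10 deg of parallel; white plate on the deck within the same 10 mm and 10 deg (x of board_center in the frame of corner between -0.055 and -0.035 m and y of board_center in the frame of corner between -0.07 and -0.05 m and z of board_center in the frame of corner between 0.026 and 0.034 m and angle between the y axis of each of board_center, insulator_center and the y axis of corner, either way round below 0.175 rad and angle between board_center's own z axis and vertical below 0.1 rad and linear speed of board below 0.02 m/s and x of insulator_center in the frame of corner above -0.055 m and y of insulator_center in the frame of corner above -0.07 m and z of insulator_center in the frame of corner below 0.008 m); the robot touches nothing.
It fails at once if the blue board is moved by more than 20 mm (distance of other_center from where it was at the start of the episode above 0.02 m).
It also fails if it takes over 38 s, if anything falls off the work surface, if the arm or the gripper's body presses on something with over 40 N, if the wrist force passes 120 N, or if a joint passes its speed limit or range.

### The arm

A 6-joint arm with a two-finger parallel gripper is mounted at the origin on the work surface. World frame = base frame: x ahead of the robot, y to its left, z up, the work surface at z = 0. Lengths are in m, angles in rad, forces in N, time in s.
With the tool pointing down it reaches from about 0.3 to 0.875 m from the base axis. Payload 6.4 kg.
Tool frame: the origin (TCP) lies midway between the tips of the shut fingers; the grasp point (between the pads) lies 19 mm behind it (ctrl.grasp_offset is the distance from the TCP to the grasp point, in m); z points along the fingers, y is the direction in which the jaws open and shut (so a half turn about z gives the same grasp; the last joint's range is limited). The gripper opens to 85 mm and grips with 20 to 120 N. Pads are 22 mm wide; open, the fingers measure 114 mm over their backs; the gripper's body (76 mm by 85 mm) begins 54 mm behind the grasp point. The pads swing forward as they close: fully open they stand 13 mm farther back than shut.
Start: joints at [-1.328, 0.181, 1.607, -0, 1.354, -0.206], TCP at [0.25, -0.518, 0.231] pointing down, gripper open.
Joint ranges: [-2.99, 2.99], [-0.89, 2.07], [0.3, 2.58], [-1.14, 4.28], [0, 2.63], [-3.12, 3.12]. Speed limits (rad/s): [2.57, 2.57, 3.01, 3.14, 3.14, 3.14].

### API

Orientations are given as a unit quaternion [w, x, y, z].
In Python, from rig import observe, imaging, ctrl gives the robot as it stands. The module is installed in compiled form; this text tells all that it offers.
- The arm moves only by the tool drive_tool, never from a script. Its argument "series" is a list of rows, each a list of 6 numbers: the shift along the world's x, y, z in mm, then the turn, a rotation vector about the world's x, y, z in rad. A call has 1 to 12 rows; each row is the pose to reach, as a shift and turn from the pose commanded when the call began; what a row does not reach only later rows make up. A row lasts 1/10 s, in which the tool goes at most 50 mm and 8.59 degrees, less where a joint would pass 70% of its speed; a pose out of reach is approached as far as the arm can. A call with a gripper value outside its range is refused whole. "grip" is the finger opening in mm, from 0 to 85.4, set as the call begins (left out, the last holds). The fingers move at their own pace and stop on an object; "squeeze" is the grip in N (left out, the last holds). Time passes only in rows, so rows that repeat a pose let the fingers close. It gives the time, the measured TCP pose, the force and the opening at its end, in the units of the state.
- observe(): the state, without advancing time (a new reading comes with each control period).
- imaging.grab_frame(name): name is "side" or "top"; returns the picture (384x512x3 uint8, red, green, blue); there is no depth.
- imaging.camera_model(name): a dict with "mtx" (3x3 intrinsics, pixels), "rvec" (rotation vector, rad) and "tvec" (3), from world to camera coordinates, as OpenCV has them. Camera axes: x right, y down, z forward; pixel columns grow to the right and rows downward; lengths in m; the calibration is good to about 2 mm. A picture is of the moment at which its call begins. camera_model takes no time and is no camera call.
- ctrl.finish_job(): hands the job in, once; it reports no verdict.
The state is a dict: "clock": time; "joint_positions": joint angles; "joint_velocities": joint speeds; "tau": joint torques, N m; "position": TCP position; "ee_rot": TCP orientation; "contact_force": force on the tool from outside, world axes, zero at the start; "ft_torque": the same for the moment, N m; "gripper_width": finger opening in m.
Only numpy, scipy, OpenCV 4.12 (cv2) and the standard library are available. Lean on these libraries where they do the work, as an engineer would, in place of code of your own. Each camera call takes 0.05 s, during which the arm holds its last target. There are 200 camera calls.

## Working session

There is one attempt and no reset: what is moved stays moved. The work goes in short steps, Python scripts to look and compute and a tool call to move; the robot and the scene stay as the last step left them, time stands still between calls to the robot, and variables do not carry over. Pictures are saved under pics/ and viewed, about 8 in all and at most 12, crops included, and the job is handed in when it is done.

Besides the shell and the picture viewer there is one more tool, called after "Emit:" in YAML: its name, and indented under it one key for each argument. drive_tool: Moves the arm, as the interface text tells. Its arguments: {"type":"object","properties":{"series":{"type":"array"},"grip":{"type":"number"},"squeeze":{"type":"number"}},"required":["series"]}

```bash
mkdir -p pics; python3 - <<'E'
from rig import observe, imaging, ctrl
import cv2
for n in("top","side"):
    cv2.imwrite(f"pics/{n}0.png",cv2.resize(imaging.grab_frame(n)[:,:,::-1],(800,600),interpolation=cv2.INTER_CUBIC))
    print(imaging.camera_model(n))
o=observe();print(o["clock"],o["position"],o["ee_rot"],o["gripper_width"],ctrl.grasp_offset)
E
```

```text
{'mtx': array([[354.18150218,   0.        , 255.32215062],
       [  0.        , 354.18150218, 183.54980624],
       [  0.        ,   0.        ,   1.        ]]), 'rvec': array([ 2.12756175, -2.18224223,  0.15344581]), 'tvec': array([0.08917795, 0.54788595, 0.66830887])}
{'mtx': array([[489.03742796,   0.        , 266.55418027],
       [  0.        , 489.03742796, 184.33034262],
       [  0.        ,   0.        ,   1.        ]]), 'rvec': array([ 0.92900412, -2.57042831,  0.94133128]), 'tvec': array([0.47799075, 0.25543887, 0.72586817])}
0.1 [ 0.24937089 -0.51756587  0.23045862] [-7.91793641e-04  9.74928489e-01  2.22516995e-01 -2.03561463e-05] 0.08563358404061978 0.0187
```

View pics/top0.png

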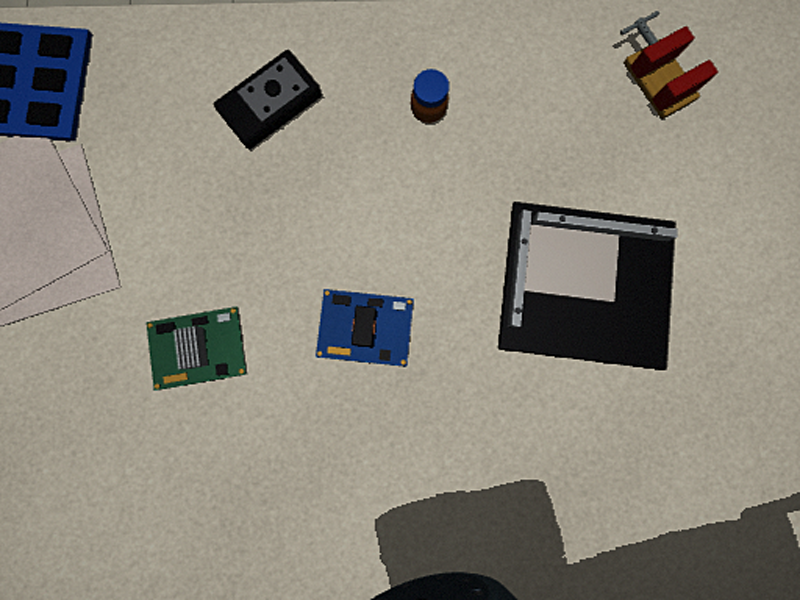

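View pics/side0.png

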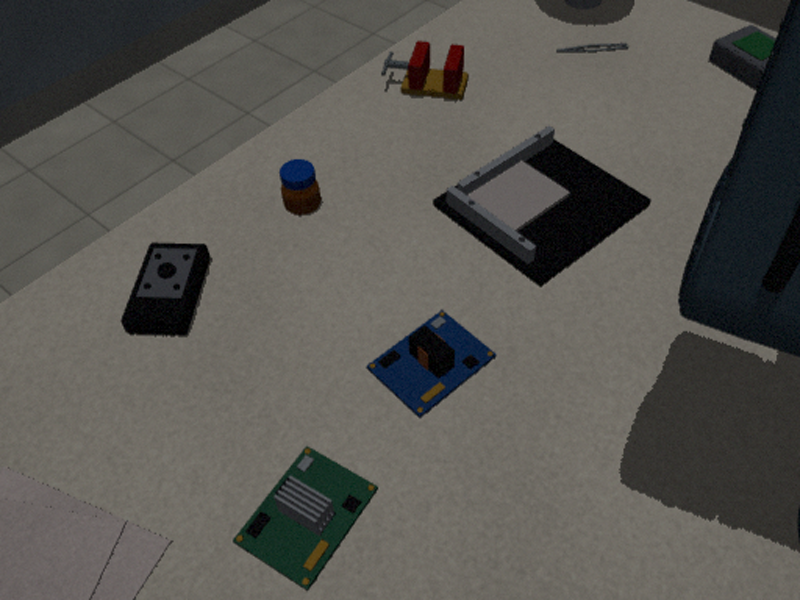

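The top view shows the green board with corners near (148,323), (237,308), (246,373), (155,390). The blue board lies between it and the stage, and the corner of the stage is near (531,225). The side view agrees. Next I'll take an enlarged crop.

```bash
python3 - <<'E'
import cv2,numpy as np
from rig import imaging
t=imaging.grab_frame("top")[:,:,::-1]
a=cv2.resize(t[190:260,88:158],None,fx=5,fy=5,interpolation=cv2.INTER_CUBIC)
b=cv2.resize(t[122:222,312:402],None,fx=5,fy=5,interpolation=cv2.INTER_CUBIC)
c=np.zeros((500,800,3),np.uint8);c[:350,:350]=a;c[:,350:]=b
cv2.imwrite("pics/c1.png",cv2.convertScaleAbs(c,alpha=1.5))
E
```

```text
(no output)
```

View pics/c1.png

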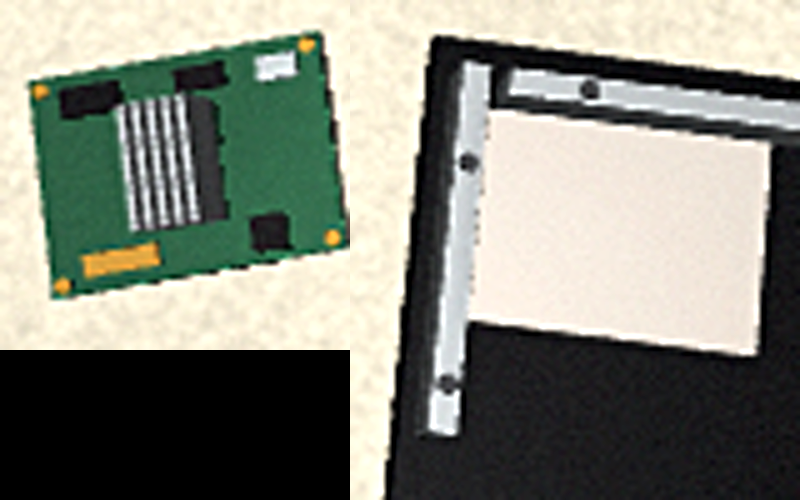

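```bash
cat >h.py <<'E'
import numpy as np,cv2
from rig import observe, imaging, ctrl
def w(n,px,z):
    m=imaging.camera_model(n);R=cv2.Rodrigues(m["rvec"])[0];C=-R.T@m["tvec"]
    q=np.c_[np.array(px,float),np.ones(len(px))]@np.linalg.inv(m["mtx"]).T@R
    return C+q*((z-C[2])/q[:,2])[:,None]
def p(n,P):
    m=imaging.camera_model(n);return cv2.projectPoints(np.array(P,float).reshape(-1,3),m["rvec"],m["tvec"],m["mtx"],None)[0][:,0]
E
python3 - <<'E'
from h import *
np.set_printoptions(precision=4,suppress=True)
def rep(s,P):
    print(s,P[:,:2].tolist() if 0 else P[:,:2].round(4).tolist(),'mean',P.mean(0),'len',np.linalg.norm(np.diff(np.r_[P,P[:1]],axis=0),axis=1),'ang',np.degrees(np.arctan2(*(P[1]-P[0])[[1,0]])),np.degrees(np.arctan2(*(P[2]-P[1])[[1,0]])))
g=np.array([(30,82),(323,32),(349,247),(52,299)])/5+[88,190]
rep('green top',w('top',g,.006))
rep('green side',w('side',np.array([(235,541),(308,448),(377,487),(308,588)])*.64,.006))
rep('blue top',w('top',np.array([(323,290),(413,299),(408,366),(317,357)])*.64,.006))
rep('blue side',w('side',np.array([(368,366),(443,311),(495,355),(420,416)])*.64,.006))
o=np.array([312-70,122])
rep('plate',w('top',np.array([(488,110),(772,143),(757,356),(470,321)])/5+o,.020))
rep('far',w('top',np.array([(510,97),(800,132)])/5+o,.038))
rep('left',w('top',np.array([(492,65),(459,436)])/5+o,.038))
# sink top side/top
rep('sinktop',w('top',np.array([(118,102),(188,95),(203,220),(132,231)])/5+[88,190],.038))
print(imaging.camera_model)
E
```

```text
green top [[0.515, 0.4076], [0.5327, 0.2877], [0.4446, 0.276], [0.4269, 0.3956]] mean [0.4798 0.3417 0.006 ] len [0.1212 0.0888 0.1209 0.0889] ang -81.64033145136348 -172.43228160870768
green side [[0.5113, 0.4076], [0.5285, 0.2915], [0.443, 0.278], [0.4248, 0.394]] mean [0.4769 0.3428 0.006 ] len [0.1174 0.0866 0.1174 0.0875] ang -81.56500094092988 -171.02320345303755
blue top [[0.5524, 0.1759], [0.5373, 0.0567], [0.4496, 0.0658], [0.4643, 0.1844]] mean [0.5009 0.1207 0.006 ] len [0.1201 0.0882 0.1194 0.0885] ang -97.18573579223114 174.08718451913674
blue side [[0.5502, 0.1741], [0.5345, 0.0573], [0.4477, 0.07], [0.4625, 0.1867]] mean [0.4987 0.122  0.006 ] len [0.1179 0.0877 0.1177 0.0886] ang -97.65016947665077 171.68427694444466
plate [[0.6306, -0.1017], [0.6137, -0.2185], [0.5254, -0.2054], [0.5427, -0.0892]] mean [ 0.5781 -0.1537  0.02  ] len [0.1181 0.0893 0.1174 0.0888] ang -98.20113261710523 171.52792870643782Traceback (most recent call last):
  File "<stdin>", line 12, in <module>
  File "<stdin>", line 4, in rep
IndexError: index 2 is out of bounds for axis 0 with size 2
```

```bash
python3 - <<'E'
from h import *
np.set_printoptions(precision=4,suppress=True)
o=np.array([312-70,122])
F=w('top',np.array([(510,97),(800,132)])/5+o,.038)[:,:2];L=w('top',np.array([(492,65),(459,436)])/5+o,.038)[:,:2]
S=w('top',np.array([(118,102),(188,95),(203,220),(132,231)])/5+[88,190],.038);print('sink',S,S.mean(0))
f=F[1]-F[0];l=L[1]-L[0]
print(np.degrees(np.arctan2(*f[::-1])),np.degrees(np.arctan2(*l[::-1])),np.linalg.norm(l))
s=np.linalg.solve(np.c_[f,-l],L[0]-F[0]);c=F[0]+s[0]*f;print('corner',c)
for y in(-8,-8.3):
    a=np.radians(y);R=np.array([[np.cos(a),-np.sin(a)],[np.sin(a),np.cos(a)]]);print('target',c+R@[-.045,-.06], 'plate in stage',R.T@(np.array([.5695,-.212])-c))
# stage projected to side for overlay check
a=np.radians(-8.2);R=np.array([[np.cos(a),-np.sin(a)],[np.sin(a),np.cos(a)]])
P=[[*(c+R@q),z] for q,z in [((0,0),.038),((0,-.19),.038),((-.14,0),.038),((-.09,-.12),.02),((0,-.12),.02)]]
print('side800',p('side',P)/.64); print('top crop',(p('top',P)-o)*5)
E
```

```text
sink [[0.5037 0.3586 0.038 ]
 [0.5057 0.3312 0.038 ]
 [0.4569 0.3243 0.038 ]
 [0.4534 0.3517 0.038 ]] [0.48   0.3414 0.038 ]
-98.46835195112517 171.74114951102476 0.15141195442219071
corner [ 0.6326 -0.098 ]
target [ 0.5796 -0.1511] plate in stage [-0.0466 -0.1217]
target [ 0.5794 -0.1508] plate in stage [-0.0459 -0.1219]
side800 [[458.8976 188.952 ]
 [554.6326 128.2392]
 [537.2703 245.1337]
 [568.5614 191.3187]
 [519.9097 159.572 ]]
top crop [[489.3751  94.5108]
 [958.1607 148.9311]
 [459.1493 438.4489]
 [753.2808 353.7404]
 [767.4262 139.0456]]
```

Both cameras and all the known sizes agree to about 2 mm:
- **Green board:** centre (0.480, 0.342), yaw +8.2°.
- **Stage:** corner (0.6325, -0.098), yaw -8.3°.
- **Target:** (0.5795, -0.151).

I'm moving to the approach pose.

Emit:
drive_tool:
  series:
    - [17,35,-2,0,0,0]
    - [33,70,-4,0,0,0]
    - [50,105,-7,0,0,0]
    - [67,140,-10,0,0,0]
    - [83,175,-12,0,0,0]
    - [100,210,-15,0,0,0]
    - [117,250,-18,0,0,0]
    - [133,290,-20,0,0,0]
    - [150,330,-22,0,0,0]
    - [165,370,-25,0,0,0]
    - [183,410,-28,0,0,0]
    - [200,450,-30,0,0,0]
  grip: 70

```text
clock: 1.35
position: [0.4498, -0.0663, 0.2011]
ee_rot: [0.0, 0.975, 0.222, 0.0]
contact_force: [0.7, -0.6, 0.6]
gripper_width: 0.0703
```

Emit:
drive_tool:
  series:
    - [5,40,-5,0,0,-0.03]
    - [8,80,-10,0,0,-0.06]
    - [12,120,-15,0,0,-0.09]
    - [15,160,-20,0,0,-0.12]
    - [18,200,-25,0,0,-0.15]
    - [20,240,-30,0,0,-0.18]
    - [23,280,-40,0,0,-0.21]
    - [25,320,-50,0,0,-0.24]
    - [28,360,-60,0,0,-0.27]
    - [30,400,-80,0,0,-0.305]
    - [30,410,-100,0,0,-0.305]
    - [30,410,-100,0,0,-0.305]

```text
clock: 2.55
position: [0.4767, 0.3426, 0.0978]
ee_rot: [0.001, 0.997, 0.073, -0.003]
contact_force: [-0.9, -0.2, -0.8]
gripper_width: 0.0699
```

```bash
python3 - <<'E'
from h import *
s=imaging.grab_frame("side")[:,:,::-1]
cv2.imwrite("pics/s1.png",cv2.convertScaleAbs(cv2.resize(s[220:384,90:310],None,fx=3.5,fy=3.5,interpolation=cv2.INTER_CUBIC),alpha=1.4))
o=observe();print(o["clock"],o["position"],o["ee_rot"],np.degrees(2*np.arctan2(o["ee_rot"][2],o["ee_rot"][1])))
E
```

```text
2.6 [0.47779379 0.34184159 0.09941673] [ 8.21101269e-04  9.97349851e-01  7.27228529e-02 -1.99664183e-03] 8.340807476194556
```

View pics/s1.png

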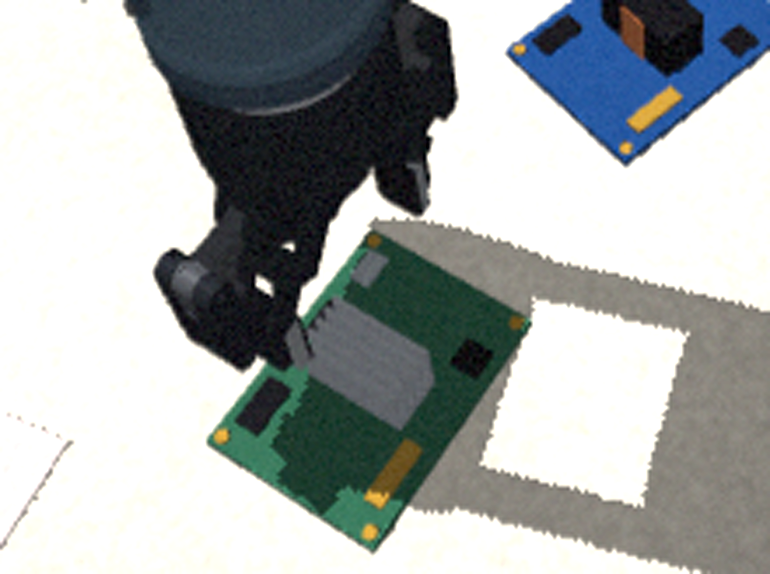

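The fingers straddle the sink at about (345,355) in the crop, with the jaws across its 26 mm. I'm descending to TCP z of about 10 mm and closing.

Emit:
drive_tool:
  series:
    - [0,0,-25,0,0,0]
    - [0,0,-50,0,0,0]
    - [0,0,-70,0,0,0]
    - [0,0,-82,0,0,0]
    - [0,0,-88,0,0,0]
    - [0,0,-91,0,0,0]
    - [0,0,-91,0,0,0]

```text
clock: 3.3
position: [0.4801, 0.3419, 0.0109]
ee_rot: [-0.0, 0.997, 0.072, 0.0]
contact_force: [-0.3, 0.7, -0.3]
gripper_width: 0.0698
```

Emit:
drive_tool:
  series:
    - [0,0,0,0,0,0]
    - [0,0,0,0,0,0]
    - [0,0,0,0,0,0]
    - [0,0,0,0,0,0]
    - [0,0,0,0,0,0]
    - [0,0,0,0,0,0]
    - [0,0,0,0,0,0]
    - [0,0,0,0,0,0]
    - [0,0,0,0,0,0]
    - [0,0,0,0,0,0]
  grip: 10
  squeeze: 50

```text
clock: 4.3
position: [0.4801, 0.3423, 0.0111]
ee_rot: [-0.0, 0.997, 0.072, 0.001]
contact_force: [-0.6, -0.1, 6.2]
gripper_width: 0.0254
```

Emit:
drive_tool:
  series:
    - [0,0,8,0,0,0]
    - [0,0,20,0,0,0]
    - [0,0,40,0,0,0]
    - [0,0,65,0,0,0]
    - [0,0,90,0,0,0]
    - [0,0,110,0,0,0]
    - [0,0,120,0,0,0]
    - [0,0,120,0,0,0]

```text
clock: 5.1
position: [0.4804, 0.3424, 0.1322]
ee_rot: [-0.001, 0.997, 0.072, 0.002]
contact_force: [-0.8, 0.6, -1.6]
gripper_width: 0.0251
```

Emit:
drive_tool:
  series:
    - [2,-10,0,0,0,0]
    - [6,-30,0,0,0,0]
    - [12,-60,0,0,0,-0.02]
    - [18,-90,0,0,0,-0.04]
    - [24,-120,0,0,0,-0.06]
    - [30,-150,0,0,0,-0.08]
    - [36,-180,0,0,0,-0.1]
    - [42,-210,0,0,0,-0.12]
    - [48,-240,0,0,0,-0.14]
    - [54,-270,0,0,0,-0.16]
    - [60,-300,0,0,0,-0.18]
    - [66,-330,0,0,0,-0.2]

```text
clock: 6.3
position: [0.5441, 0.0102, 0.1285]
ee_rot: [-0.0, 1.0, -0.029, -0.002]
contact_force: [0.2, -0.1, -1.7]
gripper_width: 0.0252
```

Emit:
drive_tool:
  series:
    - [6,-30,0,0,0,-0.02]
    - [12,-60,0,0,0,-0.04]
    - [17,-90,0,0,0,-0.06]
    - [22,-115,0,0,0,-0.08]
    - [26,-135,0,0,0,-0.088]
    - [29,-150,0,0,0,-0.088]
    - [31,-160,-5,0,0,-0.088]
    - [32,-164,-20,0,0,-0.088]
    - [32,-164,-40,0,0,-0.088]
    - [32,-164,-50,0,0,-0.088]
    - [32,-164,-50,0,0,-0.088]
    - [32,-164,-50,0,0,-0.088]

```text
clock: 7.5
position: [0.5774, -0.1514, 0.08]
ee_rot: [-0.0, 0.997, -0.072, -0.0]
contact_force: [0.0, 0.2, -3.1]
gripper_width: 0.0253
```

```bash
python3 - <<'E'
from h import *
s=imaging.grab_frame("side")[:,:,::-1];t=imaging.grab_frame("top")[:,:,::-1]
a=cv2.resize(s[60:210,250:430],(480,400),interpolation=cv2.INTER_CUBIC)
b=cv2.resize(t[115:245,300:420],(320,347),interpolation=cv2.INTER_CUBIC)
c=np.zeros((400,800,3),np.uint8);c[:,:480]=a;c[:347,480:]=b
cv2.imwrite("pics/s2.png",cv2.convertScaleAbs(c,alpha=1.5))
o=observe();print(o["clock"],o["position"],np.degrees(2*np.arctan2(o["ee_rot"][2],o["ee_rot"][1])),o["contact_force"],o["gripper_width"])
E
```

```text
7.6 [ 0.57821585 -0.15197038  0.08117335] -8.225306352626887 [-0.83962879  0.20794138 -1.98561307] 0.02484834815737786
```

View pics/s2.png

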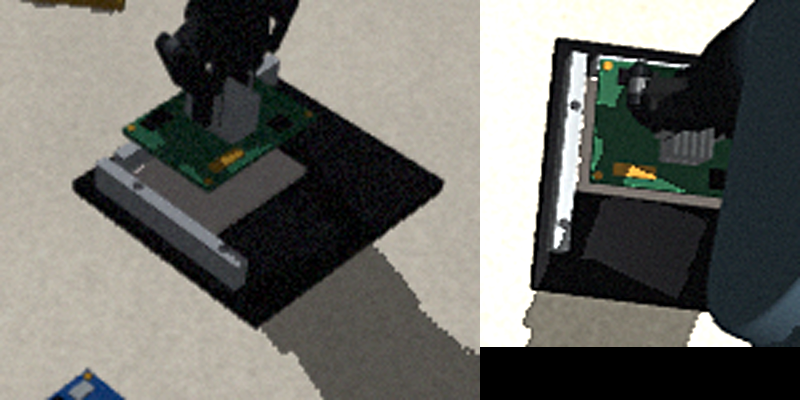

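The board is held level, and both fences and the plate are visible below it. I'm checking its corners in the hand: top crop (598,57), (590,183); side crop (123,131), (208,187), (311,115).

```bash
python3 - <<'E'
from h import *
np.set_printoptions(precision=4,suppress=True)
c=np.array([.6325,-.098]);a=np.radians(-8.3);R=np.array([[np.cos(a),-np.sin(a)],[np.sin(a),np.cos(a)]])
k=8/3
T=w('top',np.array([(598-480,57),(590-480,183)])/k+[300,115],.076)
S=w('side',np.array([(123,131),(208,187),(311,115)])/k+[250,60],.076)
print((T[:,:2]-c)@R);print((S[:,:2]-c)@R)
E
```

```text
[[-0.001   0.0008]
 [-0.0928 -0.0014]]
[[-0.0076  0.0021]
 [-0.0932 -0.0006]
 [-0.0909 -0.1156]]
```

In the hand the board is level, square and about 0–1 mm from the left fence line. I'll shift it 3 mm away from that fence and lower it.

Emit:
drive_tool:
  series:
    - [0,-3,-5,0,0,0]
    - [0,-3,-15,0,0,0]
    - [0,-3,-26,0,0,0]
    - [0,-3,-36,0,0,0]
    - [0,-3,-42,0,0,0]
    - [0,-3,-46,0,0,0]
    - [0,-3,-48,0,0,0]
    - [0,-3,-49,0,0,0]
    - [0,-3,-49,0,0,0]

```text
clock: 8.5
position: [0.5777, -0.1551, 0.0315]
ee_rot: [0.0, 0.997, -0.072, 0.0]
contact_force: [-0.1, 0.4, -1.4]
gripper_width: 0.0253
```

Emit:
drive_tool:
  series:
    - [0,0,-0.5,0,0,0]
    - [0,0,-1,0,0,0]
    - [0,0,-1,0,0,0]
    - [0,0,-1,0,0,0]

```text
clock: 8.9
position: [0.5779, -0.1552, 0.0311]
ee_rot: [0.0, 0.997, -0.072, 0.0]
contact_force: [-2.5, 1.2, 4.8]
gripper_width: 0.0252
```

It is seated (force on contact). Next, a gentle slide of about 2–3 mm towards both fences.

Emit:
drive_tool:
  series:
    - [0.6,0.7,0,0,0,0]
    - [1.2,1.4,0,0,0,0]
    - [1.8,2.0,0,0,0,0]
    - [2.4,2.7,0,0,0,0]
    - [2.4,2.7,0,0,0,0]

```text
clock: 9.4
position: [0.5797, -0.1537, 0.0311]
ee_rot: [0.001, 0.997, -0.072, -0.0]
contact_force: [-5.7, -4.9, 7.6]
gripper_width: 0.0253
```

Emit:
drive_tool:
  series:
    - [0,0,0,0,0,0]
    - [0,0,0,0,0,0]
    - [0,0,0,0,0,0]
    - [0,0,0,0,0,0]
    - [0,0,0,0,0,0]
  grip: 50

```text
clock: 9.9
position: [0.5799, -0.1522, 0.0301]
ee_rot: [-0.0, 0.997, -0.072, -0.0]
contact_force: [0.8, -0.5, -0.2]
gripper_width: 0.05
```

Emit:
drive_tool:
  series:
    - [0,0,5,0,0,0]
    - [0,0,20,0,0,0]
    - [0,0,45,0,0,0]
    - [0,0,75,0,0,0]
    - [-10,-10,100,0,0,0]
    - [-30,-40,120,0,0,0]
    - [-60,-80,120,0,0,0]
    - [-90,-120,120,0,0,0]
    - [-120,-160,120,0,0,0]
    - [-150,-200,120,0,0,0]
    - [-180,-230,120,0,0,0]
    - [-180,-230,120,0,0,0]

```text
clock: 11.1
position: [0.3969, -0.3866, 0.152]
ee_rot: [0.001, 0.997, -0.075, 0.0]
contact_force: [-0.1, 0.1, 0.1]
gripper_width: 0.0499
```

```bash
python3 - <<'E'
from h import *
s=imaging.grab_frame("side")[:,:,::-1];t=imaging.grab_frame("top")[:,:,::-1]
a=cv2.resize(s[70:200,265:425],(400,325),interpolation=cv2.INTER_CUBIC)
b=cv2.resize(t[122:222,312:402],(400,444),interpolation=cv2.INTER_CUBIC)
c=np.zeros((444,800,3),np.uint8);c[:325,:400]=a;c[:,400:]=b
cv2.imwrite("pics/s3.png",cv2.convertScaleAbs(c,alpha=1.5));cv2.imwrite("pics/t3.png",cv2.resize(t,(800,600)))
print(observe()["clock"])
E
```

```text
11.2
```

View pics/s3.png

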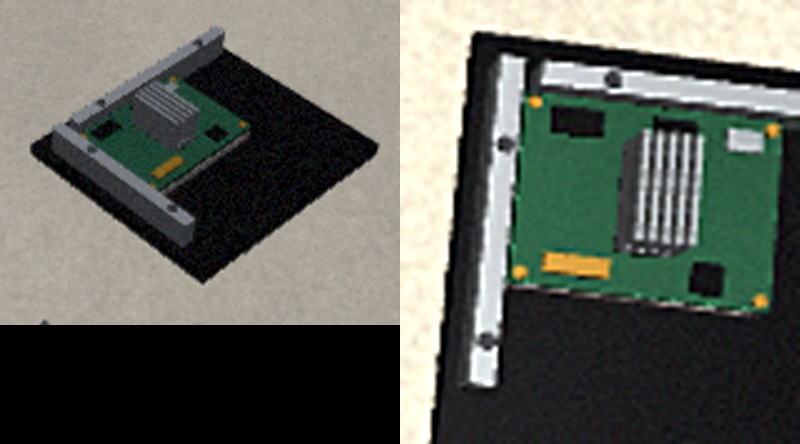

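View pics/t3.png

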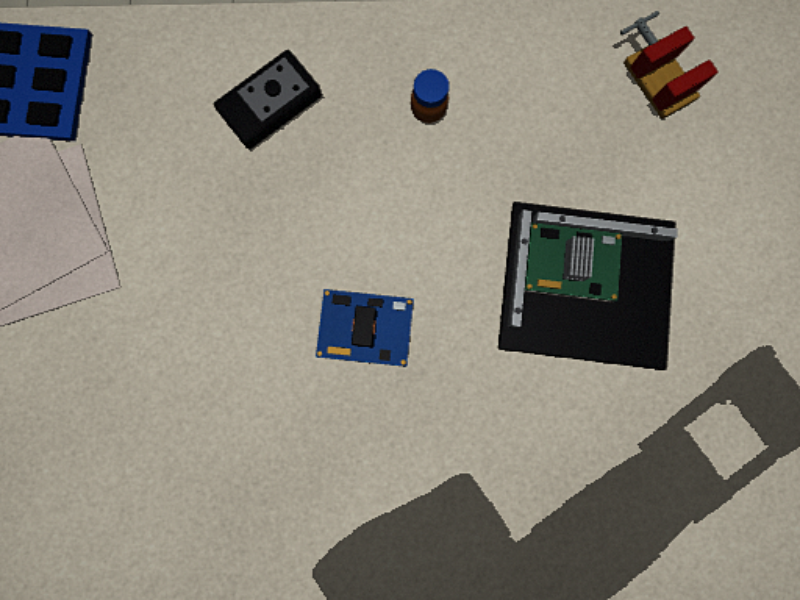

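The board sits square in the corner and the plate is fully covered. The blue board has not moved: its corners are at the same pixels as before. I'll check the visible right-hand corners, (781,127) and (768,315), then hand in.

```bash
python3 - <<'E'
from h import *
np.set_printoptions(precision=4,suppress=True)
c=np.array([.6325,-.098]);a=np.radians(-8.3);R=np.array([[np.cos(a),-np.sin(a)],[np.sin(a),np.cos(a)]])
T=w('top',np.array([(381,127),(368,315)])*.225+[312,122],.026)
q=(T[:,:2]-c)@R;print(q)
if abs(q[:,0].mean()+.045)<.006 and abs(q[:,1].mean()+.12)<.006: ctrl.finish_job();print("done")
E
```

```text
[[-0.0025 -0.1224]
 [-0.0904 -0.1222]]
the job is handed in; nothing more can be done
done
```

The green board is now flat on the white plate, heat sink up, in the corner of the stage. I handed the job in at about 11 s of the 38 s allowed; it gives no verdict.

I gripped the heat sink across its 26 mm, carried it over the blue board and lowered it until I felt contact. I then slid it 2–3 mm towards both fences, with forces under 8 N at the end of the slide. Finally I opened the jaws part-way, so they cleared the left fence, and backed off.

**Last checks:**
- **Board position:** the two visible right-hand corners put its middle about 46 mm from the far fence and 62 mm from the left one, against targets of 45 and 60. It is parallel to the fences to well within 1° and sits level in both views.
- **White plate:** only a thin edge shows from under the board, so it is covered and still in its corner. I could not measure it separately.
- **Blue board:** its corners are at the same pixels as at the start.
- **Robot:** it was clear of everything.

No check failed. The two cameras disagreed by 1–5 mm on individual board edges, well inside the 10 mm tolerance.

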